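Lock the amber bottle into its carrier

ROBOT

A 7-joint arm with a two-finger parallel gripper is mounted at the origin on a cart in front of the work surface, level with it; the furniture and walls round the work are solid. World frame = base frame: x ahead of the robot, y to its left, z up, the work surface at z = 0. Lengths are in m, angles in rad, forces in N, time in s.
With the tool pointing down it reaches from about 0.425 to 0.825 m from the base axis. Payload 3.6 kg.
Tool frame: the origin (TCP) lies at the very end of the fingers, on their centre line; the grasp point (between the pads) lies 19 mm behind it; z points along the fingers, y is the line along which they close (so a half turn about z gives the same grasp; the last joint's range is limited). The gripper opens to 93 mm and grips with 3 to 60 N. Pads are 15 mm wide; open, the fingers measure 128 mm over their backs; the gripper's body (75 mm by 188 mm) begins 65 mm behind the grasp point.
Start: joints at [-1.276, 0.615, -0.013, 1.423, 0.008, 1.103, -0.04], TCP at [0.205, 0.617, 0.219] pointing down, gripper open.
Joint ranges: [-3.12, 3.12], [-0.3, 2.06], [-1.34, 1.32], [0.26, 2.42], [-1.36, 4.5], [0.01, 1.98], [-2.84, 2.84]. Speed limits (rad/s): [2.79, 2.79, 3.14, 3.14, 3.14, 3.14, 3.14].

INTERFACE

Orientations are given as a unit quaternion [w, x, y, z].
In Python, from workcell import manip gives the robot as it stands.
- The arm moves only by the tool send_rows, never from a script. Its arguments are lists of equal length, an entry for each row: "linear": the shift along the tool's x, y, z in m, a list of three; "twist": the turn, a rotation vector about the tool's x, y, z in degrees, a list of three. A call has 1 to 12 rows; each row shifts and turns the commanded pose from where the row before left it, along the tool's axes as they then stand; what a row does not reach is not made up. A row lasts 1/12 s, in which the tool goes at most 41.7 mm and 7.16 degrees, less where a joint would pass 70% of its speed; a pose out of reach is approached as far as the arm can. A call is refused whole if a number of a shift passes 0.0417 or a number of a turn 7.16, either way. A call with a gripper value outside its range is refused whole. "fingers" is the finger opening in m, from 0 to 0.093, set as the call begins (left out, the last holds). The fingers move at their own pace and stop on an object; "squeeze" is the grip in N (left out, the last holds). Time passes only in rows, so rows that do not move let the fingers close. It gives the time, the measured TCP pose, the force, the opening and the grip force at its end, in the units of the state.
- manip.get_state(): the state, without advancing time (a new reading comes with each control period).
- manip.get_image(name): name is "scene" or "top" or "wrist"; returns a dict with "color" (480x640x3 uint8, red, green, blue), "mtx" (3x3 intrinsics, pixels), "rvec" (rotation vector, rad) and "tvec" (3), from world to camera coordinates, as OpenCV has them. Camera axes: x right, y down, z forward; pixel columns grow to the right and rows downward; lengths in m; the calibration is good to about 2 mm. A picture is of the moment at which its call begins. There is no depth.
- manip.finish_job(): hands the job in; it is judged then, once.
The state is a dict: "clock": time; "joint_pos": joint angles; "qvel": joint speeds; "tau": joint torques, N m; "position": TCP position; "tcp_rot": TCP orientation; "contact_force": force on the tool from outside, world axes, zero at the start; "wrist_torque": the same for the moment, N m; "gripper_width": opening from 0.0 (shut) to 1.0 (fully open); "grip_force": force on a finger pad.
Only numpy, scipy, OpenCV 4.12 (cv2) and the standard library are available. Lean on these libraries where they do the work, as an engineer would, in place of code of your own. Each camera call takes 0.05 s, during which the arm holds its last target. There are 200 camera calls.

TASK

Two identical bottle carriers stand on the bench with their bolts drawn back; lock the one that holds the brown amber bottle. Lift its bolt by the upright handle over the bump in its track, slide it to the left across the front of the bottle until it is fully home, and let it down into the keeper. Leave the other carrier's bolt drawn back, and do not tip or shift the amber bottle.

Things in the scene. Friction and masses are not known exactly. Their poses are not given: they have to be found in the camera images.
- bolt (a joint): Travel (m) of the amber bottle's carrier's steel bolt: 0 to 0.004 at the start (drawn back), 0.075 home at its stop; 1 N friction. It also lifts straight up, at most 22 mm (0.15 kg, sinks back when let go). Lowered, its foot meets a fixed bump, 9 mm high, at 0.006. Lifted 12 to 18 mm it passes; past 0.030 it may be lowered again, and the rest of the track and keeper are free.
- bolt_grip (a point): Point on the bolt's black upright handle, 18 mm under its top; height 88 mm with the bolt lowered. Handle 24 mm along the point's x, 14 mm along y, free from 54 to 106 mm above the bench. y: the way the bolt closes (left as the robot sees it); z up; x to the carrier's back. Pinch from above across the 14 mm. Bolt home: the bottle's axis is about 60 mm off along x, 19 mm along y.
- carrier: Grey plate 125 x 190 x 10 mm, fixed to the bench: a bay with walls 55 mm high at its left rear holds the amber bottle; an aluminium track along its front edge carries the bolt, a bar 12 mm wide, 90 mm long, between guides 53 mm high. Origin: middle of the plate's underside; x to its back, y left along the track, z up. The other carrier is identical but holds a slim white tube.
- amber_bottle: Round brown bottle with an ochre cap, 55 mm in diameter, 113 mm high, standing loose in its carrier's bay on the 10 mm plate. Origin: centre of its underside, z up. Other amber bottles stand at the back of the bench, in no carrier.
- spare_bolt (a joint): Travel (m) of the bolt of the other, identical carrier, which holds a white capped tube (41 mm in diameter, 112 mm high): drawn back, 0 to 0.004. To be left there.
Not all that is in view belongs to the job. Leave any blue or purple look-alike of the amber_bottle alone.

How it is judged:
At the end, for the whole second after the job is handed in: The bolt of the amber bottle's carrier is within 12 mm of its stop, lowered to within 4 mm of its seat and at rest; the amber bottle stands upright (10 degrees) within 15 mm of where it was; the other carrier's bolt is still drawn back (less than 12 mm of travel) (value of joint bolt above 0.063 m and height (world z) of bolt_grip below 0.092 m and velocity of joint bolt below 0.01 m/s and distance of amber_bottle from where it was at the start of the episode below 0.015 m and angle between amber_bottle's own z axis and vertical below 0.17 rad and value of joint spare_bolt below 0.012 m); the robot touches nothing.
It fails at once if the other carrier's bolt is slid along its track (value of joint spare_bolt above 0.02 m).
It fails at once if the amber bottle is tipped (angle between amber_bottle's own z axis and vertical above 0.35 rad).
It also fails if it takes over 32 s, if anything falls off the work surface, if the arm or the gripper's body presses on something with over 40 N, if the wrist force passes 120 N, or if a joint passes its speed limit or range.

## Working session

There is one attempt and no reset: what is moved stays moved. The work goes in short steps, Python scripts to look and compute and a tool call to move; the robot and the scene stay as the last step left them, time stands still between calls to the robot, and variables do not carry over. Pictures are saved under pics/ and viewed, at most 10 in all, crops included, and the job is handed in when it is done.

Besides the shell and the picture viewer there is one more tool, called after "Request:" by a JSON object that holds its "api" and its "payload". send_rows: Moves the arm, as the interface text tells. Its arguments: {"type":"object","properties":{"linear":{"type":"array"},"twist":{"type":"array"},"fingers":{"type":"number"},"squeeze":{"type":"number"}},"required":["linear","twist"]}

```bash
mkdir -p pics; cat > h.py <<'E'
import numpy as np, cv2
from workcell import manip
def grab(n,f):
    d=manip.get_image(n); cv2.imwrite(f'pics/{f}.png',d['color'][:,:,::-1]); np.savez(f'pics/{f}.npz',**{k:d[k] for k in('mtx','rvec','tvec')}); return d
def ray(f,uv,z):
    d=np.load(f'pics/{f}.npz');R=cv2.Rodrigues(d['rvec'])[0];c=-R.T@d['tvec'].ravel()
    r=R.T@np.linalg.inv(d['mtx'])@np.array([*uv,1.]); return c+r*(z-c[2])/r[2]
def proj(f,P):
    d=np.load(f'pics/{f}.npz'); return cv2.projectPoints(np.array(P,float).reshape(-1,1,3),d['rvec'],d['tvec'],d['mtx'],None)[0].reshape(-1,2)
E
python3 -c "
from h import *
grab('scene','s1');grab('top','t1');s=manip.get_state();print(s)"
```

```text
{'clock': 0.1, 'joint_pos': array([-1.27650669,  0.61582827, -0.01264424,  1.42470221,  0.0080952 ,
        1.10343253, -0.04042877]), 'qvel': array([-5.97592031e-04, -3.01874075e-03, -7.42339027e-06, -3.02179892e-03,
       -9.22874709e-04,  1.03305042e-03,  6.51394679e-04]), 'tau': array([ 8.79627805e-04, -4.60042405e+01,  2.10292535e-01, -1.66245174e+01,
       -6.11008890e-02,  1.69142248e-02,  8.39539553e-05]), 'position': array([0.20470527, 0.61617794, 0.21760529]), 'tcp_rot': array([-1.80964160e-04,  1.59679762e-01,  9.87168186e-01, -1.14614138e-03]), 'contact_force': array([ 0.85952506, -0.10348368,  0.63150188]), 'wrist_torque': array([-0.02796512, -0.00659896, -0.03669567]), 'grip_force': 0.0, 'gripper_width': 1.0010886552823053}
```

View pics/t1.png

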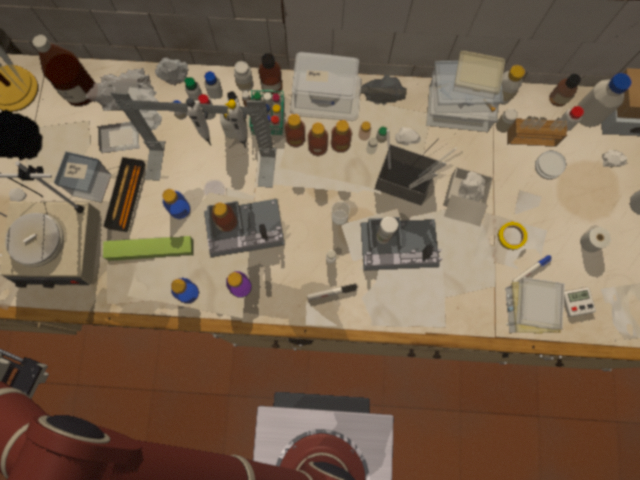

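View pics/s1.png

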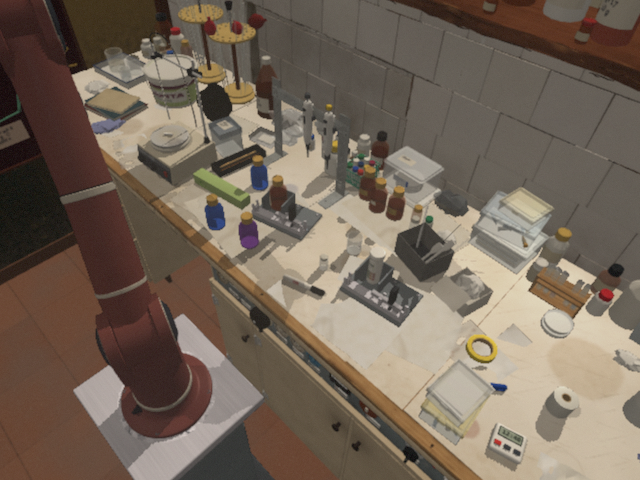

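```bash
python3 -c "
from h import *
a=cv2.imread('pics/t1.png')[90:310,90:290];b=cv2.imread('pics/s1.png')[80:260,180:360]
cv2.imwrite('pics/c1.png',np.hstack([cv2.resize(a,(400,440),interpolation=2),cv2.resize(b,(400,440),interpolation=2)]))
for uv in [(206,207),(282,200),(284,247),(210,255)]: print(ray('t1',uv,.01))
print(ray('t1',(263,229),.106), ray('s1',(291,200),.106), ray('t1',(222,210),.123))
print(ray('t1',(238,280),.113),ray('t1',(180,285),.113))
"
```

```text
[0.62728212 0.33066523 0.01      ]
[0.65827717 0.13897699 0.01      ]
[0.5354133  0.12432499 0.01      ]
[0.50314834 0.30677311 0.01      ]
[0.5522328  0.16956392 0.106     ] [0.56562579 0.19233678 0.106     ] [0.58718342 0.26672377 0.123     ]
[0.4268156  0.21505264 0.113     ] [0.40689919 0.34527766 0.113     ]
```

View pics/c1.png

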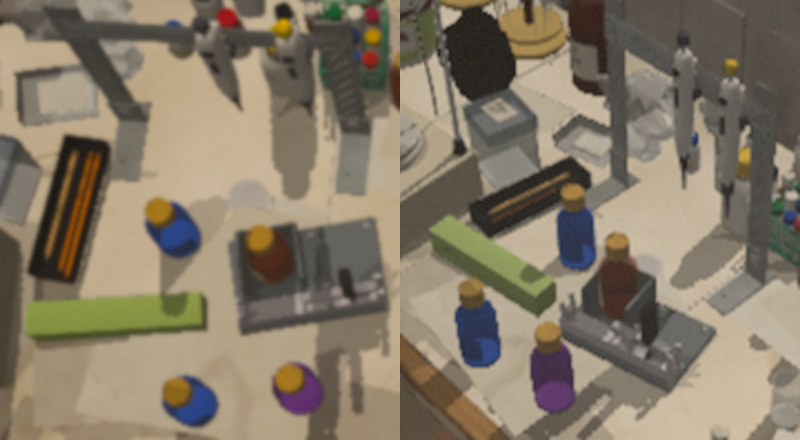

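Request:
{"api": "send_rows", "payload": {"linear": [[0, 0, -0.01], [0, 0, -0.01], [0, 0, -0.01], [0, 0, -0.01], [-0.0167, -0.0305, 0], [-0.0167, -0.0305, 0], [-0.0167, -0.0305, 0], [-0.0167, -0.0305, 0], [-0.0167, -0.0305, 0], [-0.0167, -0.0305, 0], [-0.0167, -0.0305, 0], [-0.0167, -0.0305, 0]], "twist": [[0, 0, -7], [0, 0, -7], [0, 0, -7], [0, 0, -7], [0, 0, 0], [0, 0, 0], [0, 0, 0], [0, 0, 0], [0, 0, 0], [0, 0, 0], [0, 0, 0], [0, 0, 0]], "fingers": 0.05}}

```text
clock: 1.1
position: [0.3781, 0.3968, 0.2583]
tcp_rot: [-0.0, -0.084, 0.996, -0.0]
contact_force: [0.6, -0.6, -0.6]
gripper_width: 0.534
grip_force: 0.0
```

Request:
{"api": "send_rows", "payload": {"linear": [[-0.0167, -0.0305, 0], [-0.0167, -0.0305, 0], [-0.0167, -0.0305, 0], [-0.0167, -0.0305, 0], [-0.0167, -0.0305, 0], [-0.0167, -0.0305, 0], [-0.0167, -0.0305, 0], [-0.0167, -0.0305, 0], [0, 0, 0], [0, 0, 0]], "twist": [[0, 0, 0], [0, 0, 0], [0, 0, 0], [0, 0, 0], [0, 0, 0], [0, 0, 0], [0, 0, 0], [0, 0, 0], [0, 0, 0], [0, 0, 0]]}}

```text
clock: 1.93
position: [0.5509, 0.1774, 0.2579]
tcp_rot: [-0.001, -0.081, 0.997, -0.001]
contact_force: [-0.3, 0.2, 0.5]
gripper_width: 0.537
grip_force: 0.0
```

```bash
python3 -c "
from h import *
grab('wrist','w1');s=manip.get_state();print(s['position'],s['tcp_rot'],s['joint_pos'],s['contact_force'])
print(proj('w1',[[.557,.173,.106],[.5,.31,.01]]))"
```

```text
[0.54966514 0.17997754 0.25801221] [-8.10821181e-04 -8.31196747e-02  9.96539234e-01  1.28651626e-04] [-0.31228403  0.46753681 -0.06460098  1.57826648  0.03188783  1.09831827
  1.35270086] [ 0.02698479  0.6740052  -0.48586888]
[[311.71215661 233.43864272]
 [436.45391429 186.79377184]]
```

View pics/w1.png

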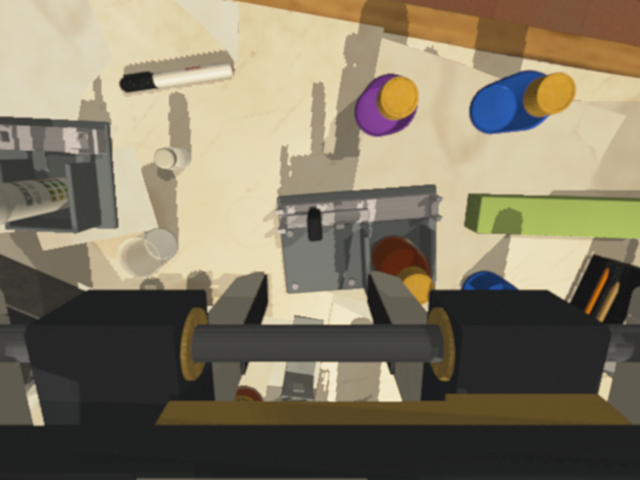

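```bash
python3 -c "
from h import *
a=cv2.imread('pics/w1.png')[175:305,265:445]
cv2.imwrite('pics/c2.png',cv2.resize(a,(792,572),interpolation=2))
for uv in [(278,197),(437,186),(287,292)]: print(ray('w1',uv,.01))
"
```

```text
[0.54199011 0.12861053 0.01      ]
[0.49899869 0.31040556 0.01      ]
[0.65899864 0.15608882 0.01      ]
```

View pics/c2.png

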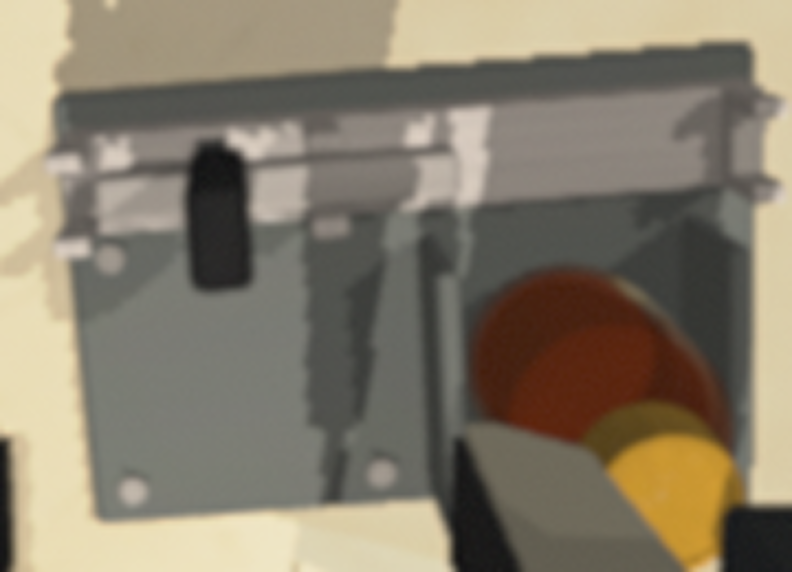

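```bash
python3 -c "
from h import *
from scipy.spatial.transform import Rotation as R
e=ray('w1',(315.5,240.5),.106);l=ray('w1',(309,233),.106);r=ray('w1',(321.5,233),.106)
t=np.radians(13.2);x=np.array([np.cos(t),np.sin(t),0]);y=np.array([-np.sin(t),np.cos(t),0])
h=e-.012*x;print(e,np.linalg.norm(l-r),h)
f=ray('w1',(278.6,196.6),.01);print('in carrier from front right corner',(h-f)@x,(h-f)@y, 'bottle cap',ray('w1',(265+675/4.4,175+500/4.4),.123), h+.06*x+.094*y)
# fit check using base: corner of box projection
print(proj('w1',[h+a*x+b*y for a in(-.012,.012) for b in (-.007,.007)]+[h+[0,0,-.052]-.012*x]))
s=manip.get_state();q=s['tcp_rot'];T=R.from_quat(q,scalar_first=True).as_matrix();print(T)
print('yaw err',np.degrees(np.arctan2(y[1],y[0])-np.arctan2(T[1,1],T[0,1])),(h-s['position'])@x,(h-s['position'])@y)
"
```

```text
[0.56310231 0.1775617  0.106     ] 0.011608872766841269 [0.55141936 0.17482149 0.106     ]
in carrier from front right corner 0.02015486566174852 0.04208619343257642 bottle cap [0.58833184 0.2771335  0.123     ] [0.58836911 0.28003896 0.106     ]
[[306.09685248 215.68136513]
 [321.32361693 214.67257781]
 [308.02305671 240.98534941]
 [322.98282861 240.01426855]
 [314.29381381 206.67364299]]
[[-9.86180924e-01 -1.65663825e-01 -1.63741720e-03]
 [-1.65664243e-01  9.86182206e-01  1.21622401e-04]
 [ 1.59464328e-03  3.91203172e-04 -9.99998652e-01]]
yaw err 3.664199664638605 0.0005304787091085774 -0.005420401519049461
```

Request:
{"api": "send_rows", "payload": {"linear": [[0, -0.0055, 0], [0, 0, 0.02], [0, 0, 0.02], [0, 0, 0.02], [0, 0, 0.02], [0, 0, 0.02], [0, 0, 0.02], [0, 0, 0.02], [0, 0, 0.02], [0, 0, 0.015], [0, 0, 0.014], [0, 0, 0]], "twist": [[0, 0, -3.7], [0, 0, 0], [0, 0, 0], [0, 0, 0], [0, 0, 0], [0, 0, 0], [0, 0, 0], [0, 0, 0], [0, 0, 0], [0, 0, 0], [0, 0, 0], [0, 0, 0]]}}

```text
clock: 2.98
position: [0.5475, 0.1767, 0.0669]
tcp_rot: [-0.003, -0.118, 0.993, 0.0]
contact_force: [-0.1, -0.5, -1.1]
gripper_width: 0.536
grip_force: 0.0
```

```bash
python3 -c "
from h import *
grab('wrist','w2');s=manip.get_state();print(s['position'],s['tcp_rot'],s['contact_force'],s['gripper_width'])"
```

```text
[0.54866184 0.17674993 0.06844432] [-2.00034161e-03 -1.17639065e-01  9.93054368e-01  2.65381195e-04] [-0.15165208  0.33782114  0.49271801] 0.5412381677595854
```

View pics/w2.png

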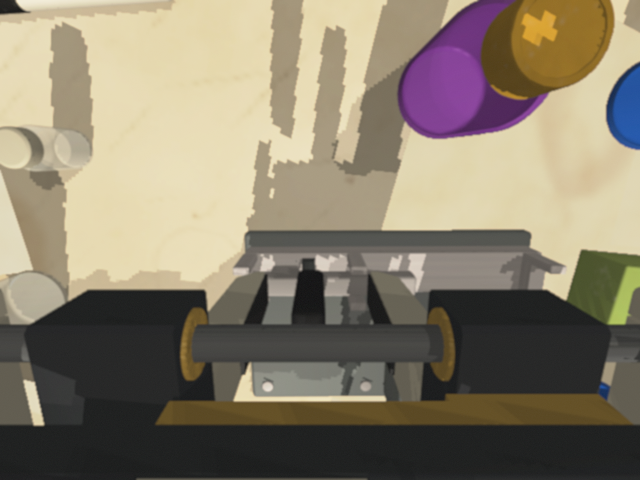

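Request:
{"api": "send_rows", "payload": {"linear": [[-0.002, -0.0025, 0], [0, 0, 0]], "twist": [[0, 0, 0], [0, 0, 0]]}}

```text
clock: 3.2
position: [0.5544, 0.1736, 0.0708]
tcp_rot: [0.001, -0.116, 0.993, 0.0]
contact_force: [0.3, 0.4, 0.1]
gripper_width: 0.537
grip_force: 0.0
```

Request:
{"api": "send_rows", "payload": {"linear": [[0, 0, 0], [0, 0, 0], [0, 0, 0], [0, 0, 0], [0, 0, 0], [0, 0, 0], [0, 0, 0], [0, 0, 0]], "twist": [[0, 0, 0], [0, 0, 0], [0, 0, 0], [0, 0, 0], [0, 0, 0], [0, 0, 0], [0, 0, 0], [0, 0, 0]], "fingers": 0, "squeeze": 20}}

```text
clock: 3.87
position: [0.5534, 0.1731, 0.0698]
tcp_rot: [0.0, -0.116, 0.993, 0.0]
contact_force: [-0.5, -0.4, 0.6]
gripper_width: 0.152
grip_force: 20.0
```

Request:
{"api": "send_rows", "payload": {"linear": [[0, 0, -0.003], [0, 0, -0.004], [0, 0, -0.004], [0, 0, -0.004], [0, 0, 0], [0, 0, 0]], "twist": [[0, 0, 0], [0, 0, 0], [0, 0, 0], [0, 0, 0], [0, 0, 0], [0, 0, 0]]}}

```text
clock: 4.37
position: [0.5534, 0.1731, 0.085]
tcp_rot: [0.0, -0.116, 0.993, 0.0]
contact_force: [0.5, 1.3, -1.3]
gripper_width: 0.152
grip_force: 20.0
```

Lifted 15 mm with about 1.5 N load. Slide part way, staying lifted.

Request:
{"api": "send_rows", "payload": {"linear": [[0, 0.005, 0], [0, 0.007, 0], [0, 0.007, 0], [0, 0.007, 0], [0, 0.007, 0], [0, 0.007, 0], [0, 0, 0]], "twist": [[0, 0, 0], [0, 0, 0], [0, 0, 0], [0, 0, 0], [0, 0, 0], [0, 0, 0], [0, 0, 0]]}}

```text
clock: 4.95
position: [0.5431, 0.2148, 0.0846]
tcp_rot: [-0.0, -0.118, 0.993, 0.001]
contact_force: [-0.5, 1.4, -1.0]
gripper_width: 0.149
grip_force: 20.0
```

Request:
{"api": "send_rows", "payload": {"linear": [[0, 0.006, 0], [0, 0.006, 0], [0, 0.006, 0], [0, 0.006, 0], [0, 0.004, 0], [0, 0.002, 0], [0, 0, 0], [0, 0, 0]], "twist": [[0, 0, 0], [0, 0, 0], [0, 0, 0], [0, 0, 0], [0, 0, 0], [0, 0, 0], [0, 0, 0], [0, 0, 0]]}}

```text
clock: 5.62
position: [0.5366, 0.2418, 0.0845]
tcp_rot: [-0.001, -0.116, 0.993, 0.0]
contact_force: [-1.4, 1.0, -1.5]
gripper_width: 0.149
grip_force: 20.0
```

Request:
{"api": "send_rows", "payload": {"linear": [[0, 0.002, 0], [0, 0.002, 0], [0, 0.001, 0], [0, 0, 0]], "twist": [[0, 0, 0], [0, 0, 0], [0, 0, 0], [0, 0, 0]]}}

```text
clock: 5.95
position: [0.5362, 0.2436, 0.0843]
tcp_rot: [-0.001, -0.115, 0.993, -0.002]
contact_force: [-1.0, -4.3, -2.8]
gripper_width: 0.153
grip_force: 20.0
```

Force reversed to −4.3 N: the stop is reached. Lower it.

Request:
{"api": "send_rows", "payload": {"linear": [[0, -0.001, 0.002], [0, 0, 0.004], [0, 0, 0.004], [0, 0, 0.004], [0, 0, 0.001], [0, 0, 0]], "twist": [[0, 0, 0], [0, 0, 0], [0, 0, 0], [0, 0, 0], [0, 0, 0], [0, 0, 0]]}}

```text
clock: 6.45
position: [0.5362, 0.2436, 0.0697]
tcp_rot: [-0.001, -0.116, 0.993, -0.001]
contact_force: [-2.0, -5.0, 3.2]
gripper_width: 0.151
grip_force: 20.0
```

Request:
{"api": "send_rows", "payload": {"linear": [[0, 0, 0], [0, 0, 0], [0, 0, 0], [0, 0, 0], [0, 0, 0], [0, 0, 0]], "twist": [[0, 0, 0], [0, 0, 0], [0, 0, 0], [0, 0, 0], [0, 0, 0], [0, 0, 0]], "fingers": 0.035}}

```text
clock: 6.95
position: [0.5365, 0.2457, 0.0697]
tcp_rot: [0.0, -0.116, 0.993, 0.0]
contact_force: [0.1, 0.0, 0.3]
gripper_width: 0.372
grip_force: 0.0
```

Request:
{"api": "send_rows", "payload": {"linear": [[0, 0, -0.01], [0, 0, -0.02], [0, 0, -0.02], [0, 0, -0.02], [0, 0, -0.02], [0, 0, -0.02], [0, 0, -0.02], [0, 0, -0.02], [0, 0, -0.02], [0, 0, -0.02], [0, 0, 0], [0, 0, 0]], "twist": [[0, 0, 0], [0, 0, 0], [0, 0, 0], [0, 0, 0], [0, 0, 0], [0, 0, 0], [0, 0, 0], [0, 0, 0], [0, 0, 0], [0, 0, 0], [0, 0, 0], [0, 0, 0]]}}

```text
clock: 7.95
position: [0.5368, 0.2453, 0.2611]
tcp_rot: [0.001, -0.116, 0.993, 0.001]
contact_force: [-0.5, 0.4, -0.3]
gripper_width: 0.376
grip_force: 0.0
```

```bash
python3 -c "
from h import *
grab('wrist','w3');s=manip.get_state();print(s['position'],s['contact_force'],s['gripper_width'])
t=np.radians(13.2);x=np.array([np.cos(t),np.sin(t),0]);y=np.array([-np.sin(t),np.cos(t),0])
h=np.array([.5514,.1748,.106])+.073*y
print(proj('w3',[h+a*x+b*y for a in(-.012,.012) for b in (-.007,.007)]))
a=cv2.imread('pics/w3.png');cv2.imwrite('pics/c3.png',cv2.resize(a[150:300,200:400],(800,600),interpolation=2))"
```

```text
[0.53601183 0.24485474 0.25966899] [ 0.1448568  -0.72743862  0.14383971] 0.37473779309172095
[[310.6317039  211.70146073]
 [325.77920527 211.74553997]
 [310.6747299  236.92456634]
 [325.55194804 236.96718508]]
```

View pics/c3.png

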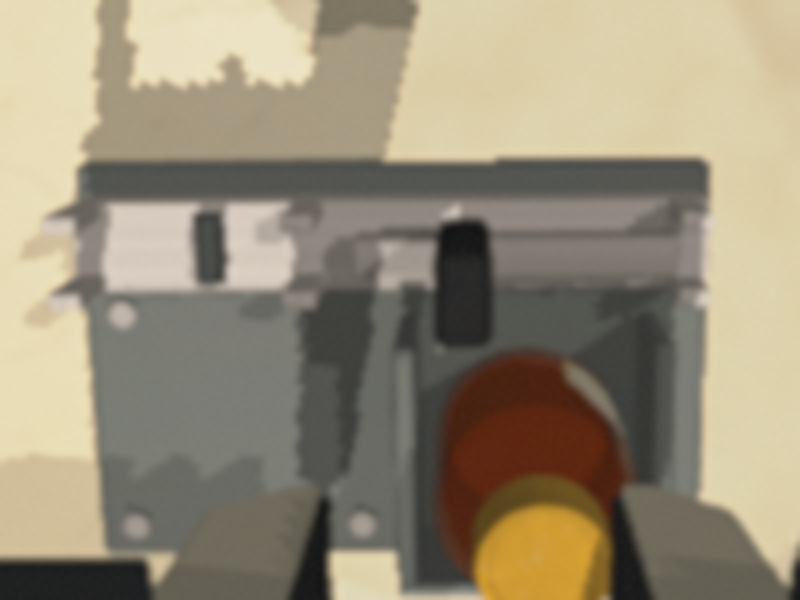

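The picture shows the handle at about (316, 223) in the wrist image, within 2 px of the predicted home position. It is lowered, the bottle is upright in its bay, and the gripper is clear.

```bash
python3 -c "
from workcell import manip
print(manip.finish_job())"
```

```text
the job is handed in; nothing more can be done
None
```

I locked the amber bottle's carrier: its bolt is home and lowered into the keeper, the bottle still stands upright in its bay, and I didn't touch the other carrier's bolt. The job is handed in, but the hand-in call gave no verdict.

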